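# Fill the empty pocket of the jar rack

## Task

The low wooden rack holds two colour jars, and a third jar has been left standing by itself on the open bench in front of it. Pick up that jar and set it down upright, without dropping it, in the rack's one empty pocket, so that all three jars stand on the bench inside the rack.

Things in the scene. Friction and masses are not known exactly. Their poses are not given: they have to be found in the camera images.
- rack_center (a point): centre of the wooden jar rack, at bench height: a floorless frame fixed to the bench, 218 mm long (its y axis), 78 wide (x), 20 high, walls 8 thick. Three square pockets in a row, 62 mm wide inside, centred at x = 0, y = -70, 0, +70 mm in its axes. Its jars stand on the bench, up to 7 mm off centre. Any pocket may be empty; a paper-thin cork pad lies in it. Left of the rack (y > -0.03 m) an open tool box has its lid up, 0.24 m high.
- jar_a_center (a point): centre (half-way up) of one of three equal round screw-top jars, 48 mm in diameter from foot to lid, 58 mm tall, about 95 g, standing upright, centre 29 mm above the bench; z is its upright axis. Two of the three jars stand in the rack's pockets, the third stands loose on the bench nearer the robot; which one varies and is told by position.
- jar_b_center (a point): centre (half-way up) of one of three equal round screw-top jars, 48 mm in diameter from foot to lid, 58 mm tall, about 95 g, standing upright, centre 29 mm above the bench; z is its upright axis. Two of the three jars stand in the rack's pockets, the third stands loose on the bench nearer the robot; which one varies and is told by position.
- jar_c_center (a point): centre (half-way up) of one of three equal round screw-top jars, 48 mm in diameter from foot to lid, 58 mm tall, about 95 g, standing upright, centre 29 mm above the bench; z is its upright axis. Two of the three jars stand in the rack's pockets, the third stands loose on the bench nearer the robot; which one varies and is told by position.
There are look-alikes about, which are no part of the job. What is shaped like the part that bears jar_b_center but green is not meant.

How it is judged:
By the outcome, as a careful person would: the job done as asked, in the order asked, and still so for the second after the job is handed in, with the robot touching nothing.
It also fails if it takes over 40 s, if anything falls off the work surface, if the arm or the gripper's body presses on something with over 40 N, if the wrist force passes 120 N, or if a joint passes its speed limit or range.

## Robot

A 7-joint arm with a two-finger parallel gripper is mounted at the origin on a cart in front of the work surface, level with it; the furniture and walls round the work are solid. World frame = base frame: x ahead of the robot, y to its left, z up, the work surface at z = 0. Lengths are in m, angles in rad, forces in N, time in s.
With the tool pointing down it reaches from about 0.4 to 0.925 m from the base axis. Payload 5.6 kg.
Tool frame: the origin (TCP) lies between the finger pads; the fingertips stand 17 mm ahead of it and the grasp point (between the pads) lies 2 mm behind it (bot.tips_ahead is the distance from the TCP to the fingertips, in m); z points along the fingers, y is the line along which they close (so a half turn about z gives the same grasp; the last joint's range is limited). The gripper opens to 85 mm and grips with 20 to 120 N. Pads are 22 mm wide; open, the fingers measure 114 mm over their backs; the gripper's body (76 mm by 85 mm) begins 54 mm behind the grasp point. The pads swing forward as they close: fully open they stand 13 mm farther back than shut.
Start: joints at [1.247, 0.468, -0.012, 1.603, 0.006, 1.071, -0.056], TCP at [0.18, -0.625, 0.248] pointing down, gripper open.
Joint ranges: [-2.53, 2.53], [-0.31, 2.02], [-1.57, 1.55], [0.28, 2.44], [-1.29, 4.43], [0.15, 1.84], [-2.92, 2.92]. Speed limits (rad/s): [2.57, 2.57, 3.14, 3.14, 3.14, 3.14, 3.14].

## Interface

Orientations are given as a 3x3 rotation matrix whose columns are the frame's x, y, z axes.
In Python, from plant import bot, imaging, workorder, finder gives the robot as it stands.
- The arm moves only by the shell command python3 -m creep 'ROWS' [FORCE]. ROWS is JSON, a list of rows, each a list of 5 numbers: the shift along the tool's x, y, z scaled (see below), then the turn about the tool's z scaled (see below), then the closure, from 0 (fully open) to 1 (shut). A call has exactly 8 rows; each row is the pose to reach, as a shift and turn from the pose commanded when the call began, along the tool's axes at that moment, turning the shorter way round; what a row does not reach only later rows make up. The controller multiplies each number of a shift by 250 mm and each number of a turn by 360 degrees. A row lasts 1/8 s, in which the tool goes at most 62.5 mm and 10.7 degrees, less where a joint would pass 70% of its speed; a pose out of reach is approached as far as the arm can. A call with a number of a shift or a turn outside -1 to 1 is refused whole. A call with a gripper value outside its range is refused whole. The fingers move at their own pace and stop on an object; FORCE is the grip in N (left out, the last holds). Time passes only in rows, so rows that repeat a pose let the fingers close, or fill a call up. It gives the time, the measured TCP pose, the force, the opening and the grip force at its end, in the units of the state.
- bot.observe(): the state, without advancing time (a new reading comes with each control period).
- imaging.grab_frame(name): name is "scene" or "top" or "wrist"; returns (picture, depth): 400x640x3 uint8, red, green, blue; 400x640 float32, m along the optical axis (not along the pixel's ray), 0 where there is no reading.
- imaging.get_calibration(name): a dict with "K" (3x3 intrinsics, pixels), "R" (3x3) and "t" (3): a world point X has camera coordinates R X + t. Camera axes: x right, y down, z forward; pixel columns grow to the right and rows downward; lengths in m; the calibration is good to about 2 mm. A picture is of the moment at which its call begins: read the wrist's pose just before it. get_calibration takes no time and is no camera call; for the wrist camera it gives the pose at the moment of the call.
- workorder.finish_job(): hands the job in; it is judged then, once.
Trained networks look in the newest picture that a camera, given by its name, has taken for a name from the list of things; names that differ only in an ending like _2 or _b are one class to them, and where a whole thing is asked for, a point or a joint stands for the part that bears it (a point fixed in the world has none). Each returns a list of dicts, best first, with "confidence" (0 to 1); they miss things now and then, are a little off and sometimes report something else, mostly with a low value. They report only what shows in the picture. A call takes as long as a camera call. They do not tell look-alikes from the thing itself.
- finder.search_frame(camera, target): "extent" ([left, top, width, height] in pixels, round what is visible of it).
- finder.regions_of(camera, target): "pixels" (400x640 bool, what is visible of it) and "extent" ([left, top, width, height] in pixels, round what is visible of it).
The state is a dict: "time": time; "q": joint angles; "dq": joint speeds; "effort": joint torques, N m; "position": TCP position; "tcp_rot": TCP orientation; "wrist_force": force on the tool from outside, world axes, zero at the start; "torque": the same for the moment, N m; "width": finger opening in m; "grasp_force": force on a finger pad.
Only numpy, scipy, OpenCV 4.12 (cv2) and the standard library are available. Lean on these libraries where they do the work, as an engineer would, in place of code of your own. Each camera call takes 0.05 s, during which the arm holds its last target. There are 200 camera calls.

## Working session

There is one attempt and no reset: what is moved stays moved. The work goes in short steps, Python scripts to look and compute and a shell command to move; the robot and the scene stay as the last step left them, time stands still between calls to the robot, and variables do not carry over. Pictures are saved under pics/ and viewed, at most 10 in all, crops included, and the job is handed in when it is done.

```bash
mkdir -p pics; cat > h.py <<'E'
import numpy as np, cv2
from plant import bot, imaging, workorder, finder
def cloud(n):
    c=imaging.get_calibration(n); p,d=imaging.grab_frame(n)
    K,R,t=[np.array(c[k],float) for k in("K","R","t")]
    v,u=np.indices(d.shape); X=np.stack([(u-K[0,2])*d/K[0,0],(v-K[1,2])*d/K[1,1],d],-1)
    W=(X-t.ravel())@R; W[d==0]=np.nan
    return p,W
def save(p,f): cv2.imwrite('pics/'+f,p[:,:,::-1])
E
python3 - <<'E'
from h import *
print(bot.observe()['tcp_rot'],bot.observe()['position'])
for n in("top","scene"):
    p,W=cloud(n); save(p,n+'0.png'); np.save(n+'W.npy',W)
    for r in finder.regions_of(n,"jar_a_center"):
        P=W[r["pixels"]]; z=np.nanmax(P[:,2]); 
        T=P[P[:,2]>0.05]; print(n,r["extent"],r["confidence"],np.nanmedian(P,0).round(3),len(T) and ((T.min(0)+T.max(0))/2).round(3))
    for r in finder.search_frame(n,"rack_center"): print('rack',n,r)
E
```

```text
[[ 9.60850573e-01  2.77066364e-01 -6.37165700e-04]
 [ 2.77067060e-01 -9.60849090e-01  1.69455102e-03]
 [-1.42716993e-04 -1.80474795e-03 -9.99998361e-01]] [ 0.17989612 -0.62404757  0.24730507]
rack top {'extent': [248.4, 147.1, 92.8, 42.8], 'confidence': 0.74}
scene [311.4, 160.5, 22.5, 35.5] 0.87 [ 0.572 -0.215  0.042] [ 0.587 -0.209  0.054]
rack scene {'extent': [262.3, 163.3, 123.3, 56.0], 'confidence': 0.64}
```

View pics/top0.png

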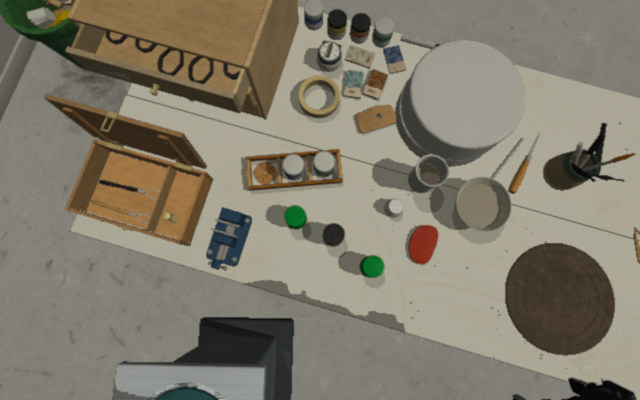

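View pics/scene0.png

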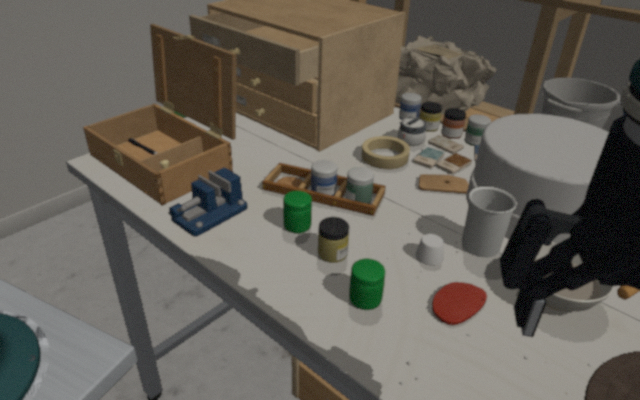

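Top view: the rack is at (293,169) with jars at (292,166) and (323,162). Its left pocket, with the cork pad at (265,173), is empty. Candidates for the loose jar are green (295,216), black lid with ochre body (333,234), green (372,266) and a small white cup (395,207). The black-lidded one fits: the green ones are the excluded look-alikes, and the cup is too small.

```bash
python3 - <<'E'
from h import *
s=cv2.imread('pics/scene0.png'); cv2.imwrite('pics/crop.png',cv2.resize(s[150:320,250:450],None,fx=3.5,fy=3.5,interpolation=cv2.INTER_CUBIC))
W=np.load('topW.npy'); Ws=np.load('sceneW.npy')
for nm,(u,v) in dict(g1=(295,216),jar=(333,234),g2=(372,266),cup=(395,207),r1=(292,166),r2=(323,162),cork=(265,173)).items():
    b=W[v-16:v+16,u-16:u+16].reshape(-1,3); z=W[v,u,2]
    T=b[abs(b[:,2]-z)<.006]; 
    c,r=cv2.minEnclosingCircle(T[:,:2].astype(np.float32)); print(nm,W[v,u].round(3),T[:,:2].mean(0).round(4),np.round(c,4),round(r,4),len(T))
# rack walls
b=W[140:195,240:350].reshape(-1,3); T=b[(b[:,2]>.013)&(b[:,2]<.027)]
print(len(T),cv2.minAreaRect(T[:,:2].astype(np.float32)))
b=Ws[160:215,258:390].reshape(-1,3); T=b[(b[:,2]>.015)&(b[:,2]<.025)&(b[:,0]>.5)]
print(len(T),cv2.minAreaRect(T[:,:2].astype(np.float32)))
# obstacles: tool box heights
b=W[90:270,40:250].reshape(-1,3); T=b[(b[:,2]>.03)&(b[:,2]<.3)]; print('box',np.nanmin(T,0),np.nanmax(T,0))
c=Ws[195:210,325:345]; 
E
```

```text
g1 [ 0.471 -0.219  0.059] [ 0.4723 -0.2182] [ 0.4727 -0.2181] 0.0237 377
jar [ 0.434 -0.302  0.059] [ 0.4354 -0.3025] [ 0.4359 -0.3026] 0.0236 376
g2 [ 0.369 -0.385  0.057] [ 0.3692 -0.3864] [ 0.3695 -0.3873] 0.024 396
cup [ 0.501 -0.44   0.031] [ 0.5018 -0.4398] [ 0.5027 -0.4409] 0.0185 210
r1 [ 0.583 -0.209  0.056] [ 0.5861 -0.2104] [ 0.5869 -0.2094] 0.0241 352
r2 [ 0.592 -0.277  0.06 ] [ 0.5953 -0.2778] [ 0.5959 -0.2778] 0.0239 342
cork [ 0.578 -0.142  0.005] [ 0.5818 -0.1396] [ 0.5785 -0.1448] 0.048 604
1111 ((0.5869033932685852, -0.21005165576934814), (0.07938790321350098, 0.2175317406654358), 6.427847385406494)
1147 ((0.6316705942153931, -0.20313000679016113), (0.17212340235710144, 0.21860797703266144), 6.260067939758301)
box [ 0.35544936 -0.12527577  0.03000264] [0.7376162  0.27046395 0.24045863]
```

View pics/crop.png

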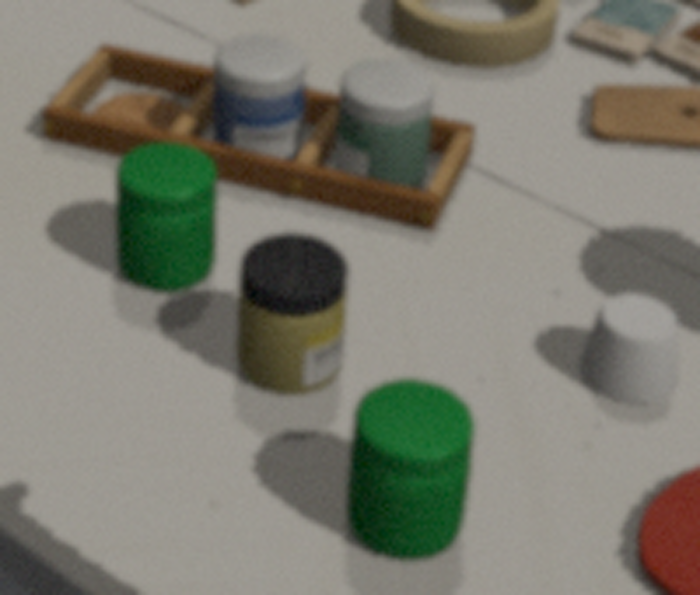

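The crop confirms it: the ochre jar with the black lid, between the two green look-alikes, stands at world (0.436,-0.303). The empty pocket is at about (0.579,-0.140), and the rack is turned by 6.4°. I'll grip along the rack's x axis so the fingers stay above the long walls and away from the neighbouring jar.

```bash
python3 -m creep '[[0.1,-0.07,0,-0.028,0],[0.2,-0.14,0,-0.056,0],[0.3,-0.21,0,-0.084,0],[0.4,-0.28,0,-0.112,0],[0.5,-0.36,0,-0.14,0],[0.6,-0.43,0,-0.168,0],[0.7,-0.5,0,-0.196,0],[0.8,-0.57,0,-0.223,0]]' 40
cat >> h.py <<'E'
def go(x,y,z,ang):  # units for the moves; ang = world angle (deg) of tool y
    s=bot.observe(); R=np.array(s['tcp_rot']); d=R.T@(np.array([x,y,z])-s['position'])
    a=np.degrees(np.arctan2(R[1,1],R[0,1])); t=-((ang-a+180)%360-180)/360
    print('pos',np.round(s['position'],4),'yang',round(a,1),'q',np.round(s['q'],2),'shift',np.round(d/.25,3),'turn',round(t,4),'w',s['width'],'g',s['grasp_force'],'F',np.round(s['wrist_force'],1))
E
python3 - <<'E'
from h import *
go(.436,-.303,.16,6.4)
W=np.load('topW.npy').reshape(-1,3); T=W[(W[:,2]>.1)&(W[:,2]<.26)&(W[:,0]<.75)&(W[:,1]>-.2)&(W[:,0]>.2)]
for x in np.arange(.3,.75,.05):
    m=T[abs(T[:,0]-x)<.025]
    if len(m): print(round(x,2),m[:,1:].min(0),m[:,1:].max(0))
E
```

```text
time: 1.3
position: [0.3333, -0.4315, 0.2484]
tcp_rot: [[-0.116, 0.993, 0.0], [0.993, 0.116, -0.0], [-0.0, 0.0, -1.0]]
wrist_force: [-0.0, 0.3, -0.4]
width: 0.0856
grasp_force: 0.0
pos [ 0.3333 -0.4315  0.2484] yang 6.7 q [ 1.17  0.32 -0.38  1.84  0.14  1.    0.84] shift [0.463 0.468 0.353] turn 0.0008 w 0.08558666763151393 g 0.0 F [-0.   0.3 -0.4]
0.55 [-0.02517384  0.1006995 ] [0.02039122 0.1502824 ]
0.6 [-0.02897396  0.10043518] [0.19904518 0.24045863]
0.65 [-0.11631387  0.10074123] [0.22847557 0.23747019]
0.7 [-0.14310557  0.10010858] [0.15067351 0.24859517]
```

```bash
python3 -m creep '[[0.08,0.08,0,0,0],[0.16,0.16,0.04,0.001,0],[0.24,0.24,0.1,0.001,0],[0.32,0.32,0.17,0.001,0],[0.4,0.4,0.24,0.001,0],[0.463,0.468,0.3,0.001,0],[0.463,0.468,0.353,0.001,0],[0.463,0.468,0.353,0.001,0]]' >/dev/null
python3 - <<'E'
from h import *
go(.436,-.303,.045,6.4)
for n in ("wrist","top"):
    p,W=cloud(n); save(p,n+'1.png')
    m=(abs(W[...,2]-.058)<.006)&(np.hypot(W[...,0]-.436,W[...,1]+.303)<.035)
    if m.sum()>20: print(n,m.sum(),cv2.minEnclosingCircle(W[m][:,:2].astype(np.float32)),W[m].mean(0))
E
```

```text
pos [ 0.435  -0.3047  0.159 ] yang 6.0 q [ 0.88  0.43 -0.41  1.95  0.23  0.82  0.45] shift [0.006 0.006 0.456] turn -0.0012 w 0.08547749116479746 g 0.0 F [-0.3 -0.5  0.3]
wrist 2372 ((0.4356992840766907, -0.3028600513935089), 0.02366763725876808) [ 0.43552477 -0.30160053  0.05801992]
```

View pics/wrist1.png

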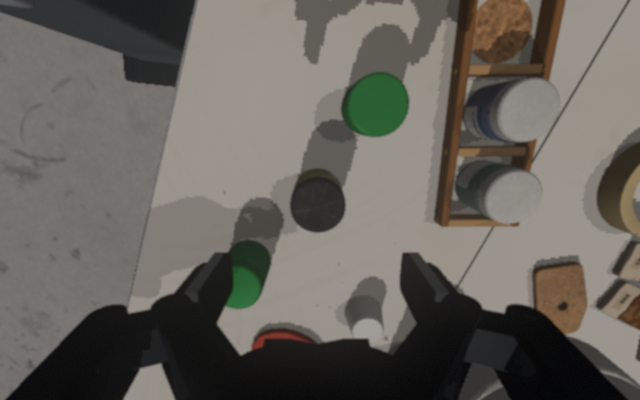

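The lid sits at (318,200), between the fingers' line and clear of both green jars. The measurements agree to about 1 mm, so I'm descending and gripping.

```bash
python3 -m creep '[[0.006,0.006,0.08,-0.001,0],[0.006,0.006,0.18,-0.001,0],[0.006,0.006,0.28,-0.001,0],[0.006,0.006,0.36,-0.001,0],[0.006,0.006,0.42,-0.001,0],[0.006,0.006,0.448,-0.001,0],[0.006,0.006,0.448,-0.001,0],[0.006,0.006,0.448,-0.001,0]]' 40 >/dev/null
python3 -m creep '[[0,0,0,0,0.3],[0,0,0,0,0.5],[0,0,0,0,1],[0,0,0,0,1],[0,0,0,0,1],[0,0,0,0,1],[0,0,0,0,1],[0,0,0,0,1]]' 40
python3 -m creep '[[0,0,-0.03,0,1],[0,0,-0.08,0,1],[0,0,-0.14,0,1],[0,0,-0.2,0,1],[0,0,-0.26,0,1],[0,0,-0.3,0,1],[0,0,-0.32,0,1],[0,0,-0.32,0,1]]' 40
python3 - <<'E'
from h import *
go(.579,-.1404,.127,6.4)
p,W=cloud('wrist'); save(p,'wrist2.png')
T=W[(W[...,2]>.015)&(W[...,2]<.024)&(W[...,0]>.5)&(W[...,0]<.66)&(W[...,1]>-.35)&(W[...,1]<-.05)]
print(len(T),cv2.minAreaRect(T[:,:2].astype(np.float32)))
E
```

```text
time: 4.4
position: [0.4377, -0.3028, 0.0486]
tcp_rot: [[-0.111, 0.994, 0.0], [0.994, 0.111, -0.001], [-0.001, 0.0, -1.0]]
wrist_force: [-1.2, 0.6, 5.4]
width: 0.0466
grasp_force: 41.0
time: 5.4
position: [0.4376, -0.3026, 0.1282]
tcp_rot: [[-0.111, 0.994, 0.0], [0.994, 0.111, -0.0], [-0.0, 0.0, -1.0]]
wrist_force: [-0.0, 0.3, -1.0]
width: 0.0466
grasp_force: 41.3
pos [ 0.4376 -0.3026  0.1282] yang 6.4 q [ 0.87  0.47 -0.4   1.96  0.26  0.75  0.42] shift [0.582 0.634 0.005] turn -0.0001 w 0.046575311148621235 g 41.32605940103531 F [-0.   0.3 -1. ]
7397 ((0.5884406566619873, -0.22549766302108765), (0.07941611856222153, 0.18727345764636993), 6.296375751495361)
```

View pics/wrist2.png

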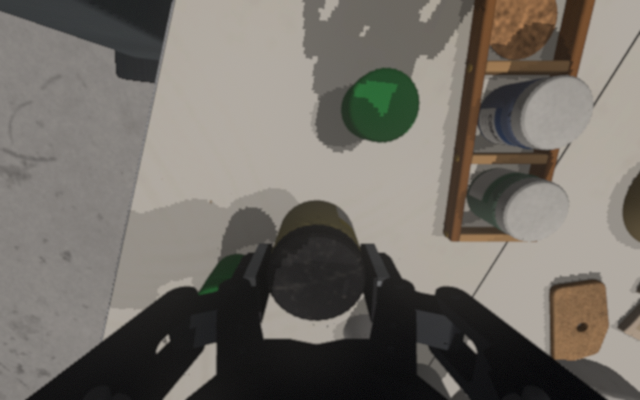

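The jar is held (grip 41 N, opening 46.6 mm). Next I'm carrying it to above the empty pocket, a little higher.

```bash
python3 -m creep '[[0.04,0.05,-0.05,0,1],[0.13,0.14,-0.1,0,1],[0.23,0.25,-0.1,0,1],[0.33,0.36,-0.1,0,1],[0.43,0.47,-0.1,0,1],[0.52,0.56,-0.1,0,1],[0.582,0.634,-0.09,0,1],[0.582,0.634,-0.08,0,1]]' 40
python3 -m creep '[[0,0,0,0,1],[0,0,0,0,1],[0,0,0.05,0,1],[0,0,0.1,0,1],[0,0,0.15,0,1],[0,0,0.15,0,1],[0,0,0.15,0,1],[0,0,0.15,0,1]]' 40 >/dev/null
python3 - <<'E'
from h import *
go(.579,-.1404,.05,6.4)
p,W=cloud('wrist'); save(p,'wrist3.png'); p,W=cloud('scene'); save(cv2.resize(p[100:260,180:420],None,fx=3,fy=3),'s3.png')
E
```

```text
time: 6.45
position: [0.5807, -0.1367, 0.1484]
tcp_rot: [[-0.116, 0.993, 0.001], [0.993, 0.116, 0.002], [0.002, 0.001, -1.0]]
wrist_force: [0.5, 0.6, -1.7]
width: 0.0465
grasp_force: 41.4
pos [ 0.5794 -0.1404  0.111 ] yang 6.4 q [ 0.49  0.59 -0.41  1.82  0.31  0.8   0.03] shift [ 0.    -0.002  0.244] turn -0.0001 w 0.04666159812609986 g 41.44534349441528 F [-0.9  0.5 -0.8]
```

View pics/s3.png

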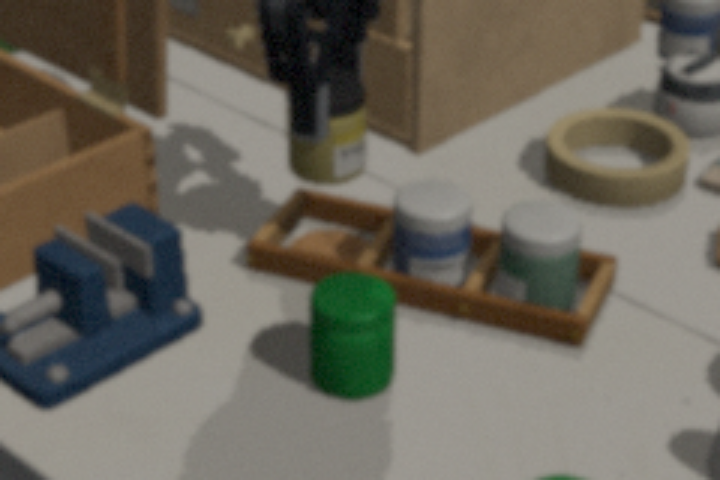

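View pics/wrist3.png

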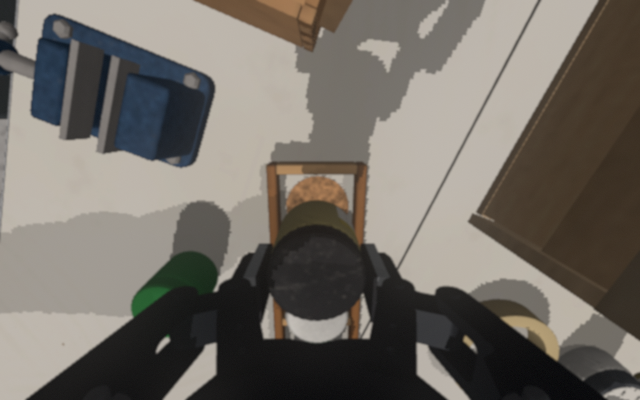

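The wrist view shows the jar centred between the pocket's long walls at columns 272 and 360, above the cork pad. Lowering.

```bash
python3 -m creep '[[0,-0.002,0.05,0,1],[0,-0.002,0.1,0,1],[0,-0.002,0.15,0,1],[0,-0.002,0.19,0,1],[0,-0.002,0.22,0,1],[0,-0.002,0.235,0,1],[0,-0.002,0.245,0,1],[0,-0.002,0.245,0,1]]' 40
python3 - <<'E'
from h import *
go(.579,-.1404,.0486,6.4)
p,W=cloud('scene'); save(cv2.resize(p[100:260,180:420],None,fx=3,fy=3),'s4.png')
E
```

```text
time: 8.55
position: [0.5785, -0.1405, 0.0494]
tcp_rot: [[-0.111, 0.994, 0.0], [0.994, 0.111, -0.0], [-0.0, 0.0, -1.0]]
wrist_force: [-0.3, -1.0, -0.8]
width: 0.0465
grasp_force: 41.4
pos [ 0.5785 -0.1405  0.0494] yang 6.4 q [ 0.46  0.68 -0.37  1.84  0.36  0.69 -0.01] shift [0.    0.002 0.003] turn -0.0001 w 0.0464881090960835 g 41.44701808691025 F [-0.3 -1.  -0.8]
```

View pics/s4.png

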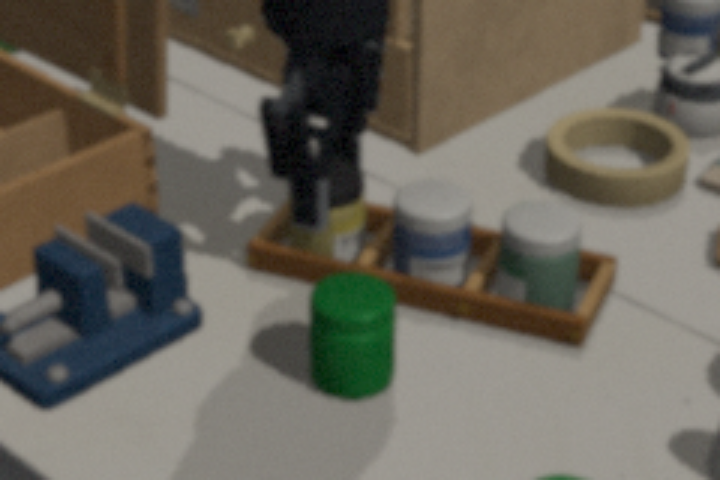

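The jar is inside the pocket, about 1 mm above the bench, with no contact force yet. I'll ease it down.

```bash
python3 -m creep '[[0,0,0.002,0,1],[0,0,0.004,0,1],[0,0,0.006,0,1],[0,0,0.007,0,1],[0,0,0.007,0,1],[0,0,0.007,0,1],[0,0,0.007,0,1],[0,0,0.007,0,1]]' 40
```

```text
time: 9.6
position: [0.5786, -0.1405, 0.0486]
tcp_rot: [[-0.111, 0.994, 0.0], [0.994, 0.111, -0.001], [-0.001, 0.0, -1.0]]
wrist_force: [-2.7, -0.2, 6.8]
width: 0.0467
grasp_force: 42.2
```

It's on the bench (6.8 N upward). Releasing and retreating upward.

```bash
python3 -m creep '[[0,0,0.005,0,0.4],[0,0,0.003,0,0.3],[0,0,0,0,0.2],[0,0,0,0,0.1],[0,0,0,0,0],[0,0,0,0,0],[0,0,0,0,0],[0,0,0,0,0]]' 20
python3 -m creep '[[0,0,-0.04,0,0],[0,0,-0.1,0,0],[0,0,-0.2,0,0],[0,0,-0.3,0,0],[0,0,-0.4,0,0],[0,0,-0.5,0,0],[0,0,-0.55,0,0],[0,0,-0.55,0,0]]'
python3 - <<'E'
from h import *
p,W=cloud('wrist'); save(p,'wrist5.png')
for x,y in((.579,-.14),(.587,-.209),(.596,-.278)):
    m=(abs(W[...,2]-.058)<.006)&(np.hypot(W[...,0]-x,W[...,1]-y)<.033)
    if m.sum()>20: print(m.sum(),cv2.minEnclosingCircle(W[m][:,:2].astype(np.float32)),W[m][:,2].min(),W[m][:,2].max())
p,W=cloud('scene'); save(cv2.resize(p[100:260,180:420],None,fx=3,fy=3),'s5.png')
E
```

```text
time: 10.6
position: [0.5785, -0.1405, 0.0475]
tcp_rot: [[-0.111, 0.994, -0.0], [0.994, 0.111, -0.0], [-0.0, -0.0, -1.0]]
wrist_force: [0.1, -0.4, 0.4]
width: 0.0856
grasp_force: 0.0
time: 11.6
position: [0.579, -0.1406, 0.1863]
tcp_rot: [[-0.111, 0.994, 0.002], [0.994, 0.111, -0.001], [-0.001, 0.002, -1.0]]
wrist_force: [-0.4, -0.4, -0.0]
width: 0.0856
grasp_force: 0.0
1940 ((0.57862788438797, -0.14066383242607117), 0.023770388215780258) 0.05208799409933091 0.06039289605956469
1609 ((0.5875661373138428, -0.20970046520233154), 0.02394147589802742) 0.05201069488182124 0.060293696979934516
1359 ((0.5959110856056213, -0.2771221995353699), 0.02402876876294613) 0.05201504286151213 0.059975454668618595
```

View pics/s5.png

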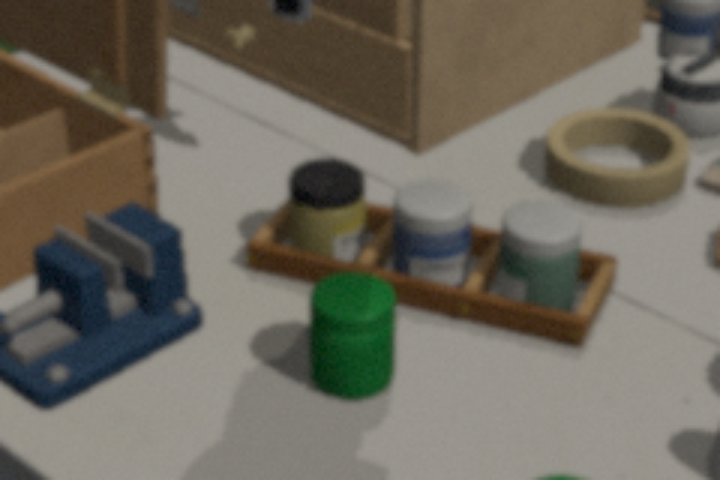

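All three jars stand upright in the rack with their lids at the same height, and the gripper is clear.

```bash
python3 -c "
from plant import workorder
print(workorder.finish_job())"
```

```text
the job is handed in; nothing more can be done
None
```

The loose jar (ochre with a black lid) now stands upright in the rack's empty left pocket alongside the other two, and the job was handed in after about 12 s with the gripper clear.

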